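Change over the ware and pattern tile at the decorating bench

TASK

Change the decorating bench over to the next piece: swap the vase standing on the banding wheel and the pot standing on the kiln batt, parking either one upright on the cork mat meanwhile, so that in the end the pot stands in the middle of the wheel and the vase in the middle of the batt, set down upright without banging. Also draw the pattern tile up out of the narrow gap of the wooden rack and stand it in the open wooden tile holder. Leave the saucers and the glaze tub where they are.

Things in the scene. Friction and masses are not known exactly. Their poses are not given: they have to be found in the camera images.
- vase: Tall terracotta bottle vase, loose, round, about 0.2 to 0.4 kg, 120 mm high, with a dark round mouth seen from above. Foot 56 mm across, belly 72 mm across at 28 mm height, slim neck 26 to 28 mm across from 76 to 108 mm height, lip 34 mm across at the top. Starts on the wheel. Origin: centre of the underside, z up; yaw has no meaning. Take it by the neck.
- pot: Squat terracotta pot, loose, round, about 0.22 to 0.45 kg, 90 mm high, with a dark round mouth. Foot 68 mm across, belly 90 mm across at 22 mm height, straight collar 48 mm across from 54 mm height to the top. Starts on the batt. Origin: centre of the underside, z up; yaw has no meaning. Take it by the collar.
- tile: Terracotta pattern tile with a pale leaf pattern, loose, about 0.15 kg, standing on edge: 18 mm thick (its x), 70 mm wide (its y), 70 mm tall (its z). Starts standing in the rack's gap, its top 34 mm exposed above the rack. Origin: centre of its bottom edge face. It stands by itself on its 18 mm thick edge.
- wheel: Aluminium banding wheel (a low turntable that does not turn here), fixed: flat round disc 140 mm across with two dark rings, top 40 mm above its origin. Origin: centre of the underside; z up.
- batt: Kiln batt: flat pale square slab 120 x 120 mm, 15 mm thick, fixed. Origin: centre of the underside; top 15 mm above it.
- mat: Round cork mat, 124 mm across, 4 mm thick, fixed, empty at the start: the free spot. Origin: centre of the underside.
- rack: Light wooden rack, fixed, 66 mm (its x) by 110 mm (its y), 44 mm high, cut by one narrow vertical gap 22 mm wide that runs along its y through the middle and is open at both ends; the gap's floor is 8 mm above the origin. Origin: centre of the underside.
- holder: Dark wooden tile holder, fixed: open-topped trough 50 mm (its x) by 112 mm (its y) outside, 34 mm high, walls 6 mm, so 38 by 100 mm inside; inner floor about 6 mm above the origin. The tile stands in it with its 70 mm width along the holder's y; it may lean against a wall. Origin: centre of the underside.
- saucers: Bystander: stack of three pale saucers, 104 mm across, 33 mm high, loose, not to be moved. Origin: centre of the underside.
- glaze_tub: Bystander: small round white tub with green glaze, 64 mm across, 50 mm high, loose, not to be moved. Origin: centre of the underside.
Not all that is in view belongs to the job. Of the things like the holder, leave any that is blue; of the rest the smaller one is meant.

How it is judged:
By the outcome, as a careful person would: the job done as asked, in the order asked, and still so for the second after the job is handed in, with the robot touching nothing.
It also fails if it takes over 138 s, if anything falls off the work surface, if the arm or the gripper's body presses on something with over 40 N, if the wrist force passes 120 N, or if a joint passes its speed limit or range.

ROBOT

A 6-joint arm with a two-finger parallel gripper is mounted at the origin on the work surface. World frame = base frame: x ahead of the robot, y to its left, z up, the work surface at z = 0. Lengths are in mm, angles in rad, forces in N, time in s.
With the tool pointing down it reaches from about 350 to 875 mm from the base axis. Payload 4.2 kg.
Tool frame: the origin (TCP) lies midway between the tips of the shut fingers; the grasp point (between the pads) lies 19 mm behind it (arm.hold_point_z is the distance from the TCP to the grasp point, in mm); z points along the fingers, y is the line along which they close (so a half turn about z gives the same grasp; the last joint's range is limited). The gripper opens to 85 mm and grips with 20 to 120 N. Pads are 22 mm wide; open, the fingers measure 114 mm over their backs; the gripper's body (76 mm by 85 mm) begins 54 mm behind the grasp point. The pads swing forward as they close: fully open they stand 13 mm farther back than shut.
Start: joints at [1.478, 0.385, 0.008, 0, -1.194, -0.259], TCP at [215.335, 586.711, 231.312] pointing down, gripper open.
Joint ranges: [-3.14, 3.14], [-1.21, 2.06], [-1.07, 1.41], [-3.16, 2.05], [-2.99, -0.16], [-3.1, 3.1]. Speed limits (rad/s): [2.79, 2.79, 3.14, 3.14, 3.14, 3.14].

INTERFACE

Orientations are given as a unit quaternion [x, y, z, w].
In Python, from bench import arm, vision gives the robot as it stands. The module is installed in compiled form; this text tells all that it offers.
- The arm moves only by the tool servo_tool, never from a script. Its argument "plan" is a list of rows, each a list of 7 numbers: the shift along the world's x, y, z each as a share of 300 mm, from -1 to 1, then the turn, a rotation vector about the world's x, y, z each as a share of 2 rad, from -1 to 1, then the opening, from 0 (shut) to 1 (fully open). A call has 1 to 20 rows; each row shifts and turns the commanded pose from where the row before left it; what a row does not reach is not made up. A row lasts 1/8 s, in which the tool goes at most 62.5 mm and 10.7 degrees, less where a joint would pass 70% of its speed; a pose out of reach is approached as far as the arm can. A call with a number of a shift or a turn outside -1 to 1 is refused whole. A call with a gripper value outside its range is refused whole. The fingers move at their own pace and stop on an object; the grip force is fixed at half the most. Time passes only in rows, so rows that do not move let the fingers close. It gives the time, the measured TCP pose, the force, the opening and the grip force at its end, in the units of the state.
- arm.read_state(): the state, without advancing time (a new reading comes with each control period).
- vision.get_image(name): name is "side" or "top"; returns a dict with "image" (384x512x3 uint8, red, green, blue), "z_map" (384x512 float32, mm along the optical axis (not along the pixel's ray), 0 where there is no reading), "K" (3x3 intrinsics, pixels), "world_to_cam" (4x4, takes a point from world to camera coordinates). Camera axes: x right, y down, z forward; pixel columns grow to the right and rows downward; lengths in mm; the calibration is good to about 2 mm. A picture is of the moment at which its call begins.
- arm.job_done(): hands the job in; it is judged then, once.
The state is a dict: "clock": time; "joints": joint angles; "joint_vel": joint speeds; "joint_efforts": joint torques, N m; "position": TCP position; "ee_rot": TCP orientation; "contact_force": force on the tool from outside, world axes, zero at the start; "wrist_torque": the same for the moment, N m; "gripper_width": finger opening in mm; "grasp_force": force on a finger pad.
Only numpy, scipy, OpenCV 4.12 (cv2) and the standard library are available. Lean on these libraries where they do the work, as an engineer would, in place of code of your own. Each camera call takes 0.05 s, during which the arm holds its last target. There are 200 camera calls.

## Working session

There is one attempt and no reset: what is moved stays moved. The work goes in short steps, Python scripts to look and compute and a tool call to move; the robot and the scene stay as the last step left them, time stands still between calls to the robot, and variables do not carry over. Pictures are saved under pics/ and viewed, at most 14 in all, crops included, and the job is handed in when it is done.

Besides the shell and the picture viewer there is one more tool, called after "Emit:" as name([rows], argument=value, ...), one row to a line, values as JSON. servo_tool: Moves the arm, as the interface text tells. Its arguments: {"type":"object","properties":{"plan":{"type":"array"}},"required":["plan"]}

```bash
mkdir -p pics; cat > h.py <<'E'
import numpy as np, cv2
from bench import arm, vision
def grab(n):
    d=vision.get_image(n); np.savez(f'{n}.npz',**d); return d
def pts(d):
    z=d['z_map'].astype(float); K=d['K']; v,u=np.mgrid[:384,:512]
    c=np.stack([(u-K[0,2])/K[0,0]*z,(v-K[1,2])/K[1,1]*z,z,np.ones_like(z)],-1)
    w=c@np.linalg.inv(d['world_to_cam']).T; w=w[...,:3]; w[z==0]=np.nan; return w
def save(d,name,box=None,s=1.5):
    im=d['image'][...,::-1]
    if box: x0,y0,x1,y1=box; im=im[y0:y1,x0:x1]
    cv2.imwrite(f'pics/{name}.png',cv2.resize(im,None,fx=s,fy=s,interpolation=cv2.INTER_CUBIC))
E
python3 - <<'E'
from h import *
for n in('top','side'):
    d=grab(n); save(d,n+'0'); print(n,np.linalg.inv(d['world_to_cam'])[:3].round(2).tolist())
s=arm.read_state(); print(s); print(arm.hold_point_z)
E
```

```text
top [[-0.0, -0.97, 0.23, 346.76], [-1.0, 0.01, 0.0, 13.47], [-0.01, -0.23, -0.97, 1162.01]]
side [[0.94, -0.18, 0.3, 332.49], [-0.35, -0.5, 0.79, -680.8], [0.0, -0.85, -0.53, 548.58]]
{'clock': 0.1, 'joints': array([ 1.47758757e+00,  3.85465207e-01,  6.73379157e-03, -4.10606906e-04,
       -1.19399156e+00, -2.58618304e-01]), 'joint_vel': array([ 0.00196771, -0.00190255,  0.00133305,  0.00182173, -0.00057801,
       -0.00089572]), 'joint_efforts': array([-1.82055182e-04, -3.93324029e+01,  1.88927579e+01,  4.19788778e+00,
       -2.60822279e-03,  8.50025884e-06]), 'position': array([215.18258815, 586.22478629, 230.33208184]), 'ee_rot': array([ 9.84553345e-01, -1.75082116e-01, -1.10594410e-04,  9.75797699e-04]), 'contact_force': array([0.43058081, 0.70450142, 0.02150198]), 'wrist_torque': array([0.01496324, 0.04223441, 0.01266464]), 'grasp_force': 0.0, 'gripper_width': 85.29385449826412}
18.700000000000003
```

View pics/top0.png

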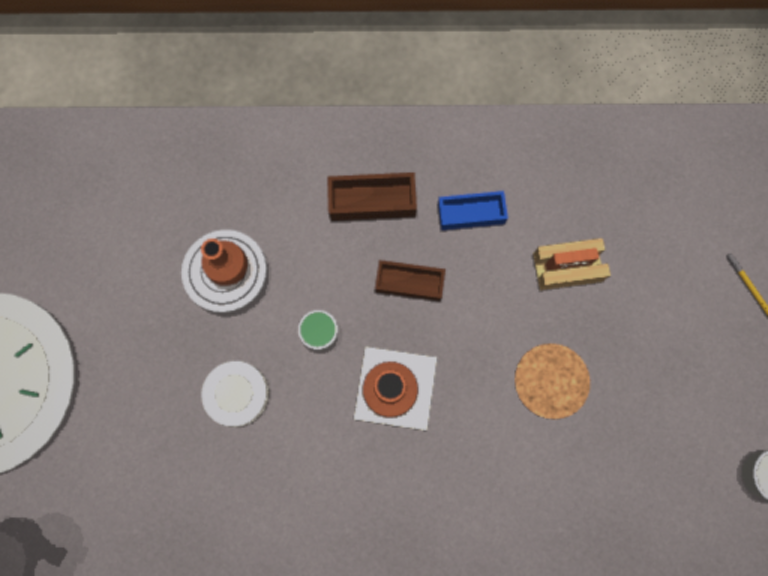

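View pics/side0.png

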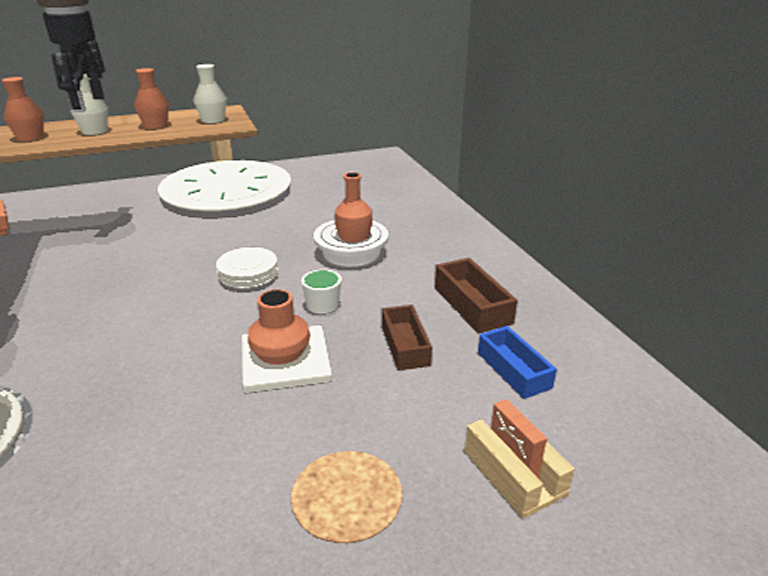

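Candidates (top view pixels, 768-wide): holders: large dark (372,196), blue (473,210), small dark (410,280), so I choose the small dark one. The vase is on the wheel (213,250) and the pot on the batt (390,386); the ones on the back shelf are decor. The tile is in the rack (575,258), and the mat is at (552,381). I'll measure all of these and crop closer.

```bash
python3 - <<'E'
from h import *
d=dict(np.load('top.npz')); w=pts(d); s=dict(np.load('side.npz')); ws=pts(s)
def sel(w,box,z0,z1):
    x0,y0,x1,y1=[int(b/1.5) for b in box]; q=w[y0:y1,x0:x1].reshape(-1,3); return q[(q[:,2]>z0)&(q[:,2]<z1)]
def circ(name,q):
    c,r=cv2.minEnclosingCircle(q[:,:2].astype(np.float32)); print(name,len(q),np.round(c,1),round(r,1),'z',np.percentile(q[:,2],[5,50,95]).round(1))
def rect(name,q):
    c,sz,a=cv2.minAreaRect(q[:,:2].astype(np.float32)); print(name,len(q),np.round(c,1),np.round(sz,1),round(a,1),'z',np.percentile(q[:,2],[5,50,95]).round(1))
circ('wheel',sel(w,(170,220,280,325),32,46))
circ('vaselip',sel(w,(180,220,260,300),153,170))
circ('potlip',sel(w,(355,345,440,432),99,112))
rect('batt',sel(w,(345,340,445,435),9,19))
circ('mat',sel(w,(505,335,600,430),2.2,8))
rect('rack',sel(w,(525,230,620,295),36,50))
rect('tile',sel(w,(525,230,620,295),70,90))
rect('holder',sel(w,(365,250,455,308),26,40))
rect('big',sel(w,(320,165,425,230),22,50))
circ('sauc',sel(w,(190,350,280,435),25,40)); circ('tub',sel(w,(290,300,345,355),42,60))
print('side')
circ('vaselip',sel(ws,(320,160,390,260),153,170))
circ('potlip',sel(ws,(240,280,320,370),99,112))
rect('tile',sel(ws,(470,390,570,500),70,90))
rect('tileall',sel(ws,(470,390,570,500),55,90))
save(d,'tgap',(340,145,420,205),8); save(s,'sgap',(240,190,400,350),3.7)
E
```

```text
wheel 1643 [631.3 291.5] 70.7 z [36.2 40.1 43.5]
vaselip 165 [633.7 281.5] 16.9 z [157.  160.  162.8]
potlip 354 [435.1  17.1] 23.9 z [101.8 105.1 108.3]
batt 1285 [439.2   8.4] [119.9 120. ] 81.1 z [11.3 14.7 17.8]
mat 1695 [ 447.3 -246.1] 104.9 z [2.4 4.1 7.1]
rack 761 [ 642.  -286.3] [ 67.  111.8] 7.3 z [39.3 43.6 47.1]
tile 237 [ 641.4 -281.6] [20.7 70.5] 8.0 z [72.8 77.7 80.9]
holder 343 [616.1 -16.6] [111.9  51. ] 81.1 z [27.8 33.7 37.4]
big 825 [763.3  46.9] [ 69.3 149. ] 2.5 z [24.8 43.  48. ]
sauc 1477 [430.1 267.4] 52.1 z [29.5 33.1 36.4]
tub 541 [530.1 132.9] 32.1 z [46.3 50.1 53.6]
side
vaselip 68 [630.6 279.7] 17.3 z [153.7 159.8 161.2]
potlip 282 [435.3  16.2] 25.5 z [100.7 105.7 106.9]
tile 479 [ 640.7 -281.3] [21.2 71.4] 8.8 z [71.5 78.3 79.9]
tileall 728 [ 640.7 -281.5] [21.3 71.8] 8.0 z [57.3 76.6 79.7]
```

View pics/tgap.png

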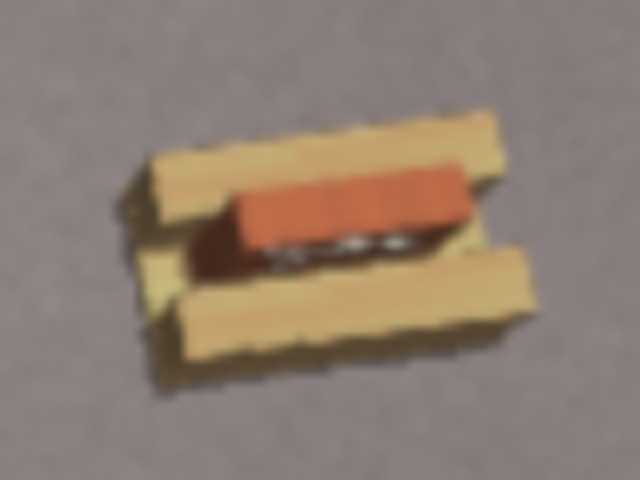

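View pics/sgap.png

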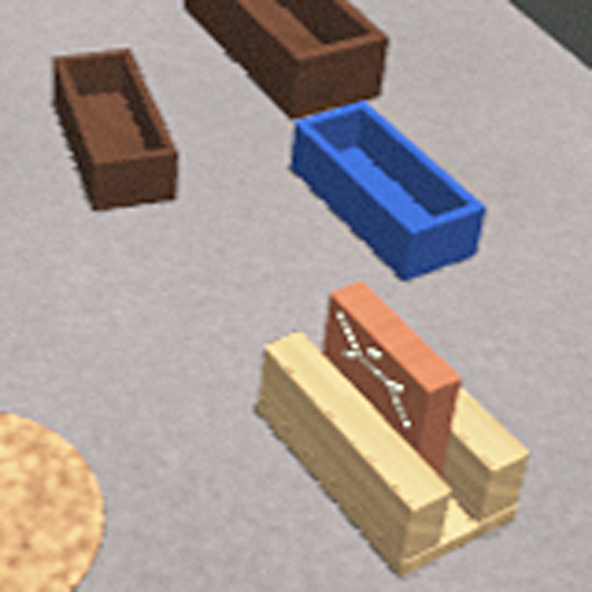

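Crops: the small dark open trough (side crop ~(115,130)) is distinct from the large dark one and the blue one. The tile stands in the rack gap (top crop ~(350,205)) at about 7.5° yaw. Now I'll go over the vase.

Emit:
servo_tool([
  [0.08,-0.06,0,0,0,0,1],
  [0.15,-0.11,0,0,0,0,1],
  [0.15,-0.11,0,0,0,0,1],
  [0.15,-0.11,0,0,0,0,1],
  [0.15,-0.11,0,0,0,0,1],
  [0.15,-0.11,0,0,0,0,1],
  [0.15,-0.11,0,0,0,0,1],
  [0.15,-0.11,0,0,0,0,1],
  [0.15,-0.11,0,0,0,0,1],
  [0.11,-0.08,0,0,0,0,1],
  [0,0,0,0,0,0,1],
  [0,0,0,0,0,0,1],
  [0,0,0,0,0,0,1],
])

```text
clock: 1.72
position: [631.5, 281.7, 231.4]
ee_rot: [0.985, -0.174, -0.0, -0.0]
contact_force: [0.6, -0.1, 0.7]
gripper_width: 85.5
grasp_force: 0.0
```

```bash
python3 - <<'E'
from h import *
d=dict(np.load('top.npz')); w=pts(d)
hsv=cv2.cvtColor(d['image'],cv2.COLOR_RGB2HSV)
m=np.zeros((384,512),bool); m[220:285,335:400]=True
m&=(hsv[...,1]>110); q=w[m]; print('mat',m.sum(),q[:,:2].mean(0),np.nanmedian(q[:,:2],0))
s=arm.read_state(); print(s['position'],s['ee_rot'],s['joints'])
E
```

```text
mat 1909 [nan nan] [ 449.21657063 -249.0530452 ]
[631.45541493 281.65379998 231.40834424] [ 9.84708763e-01 -1.74208617e-01 -9.54289065e-05 -1.25661384e-05] [ 6.52711854e-01  4.99600686e-01  1.92966498e-01 -1.65262897e-04
 -1.26427275e+00  5.67930271e-01]
```

Emit:
servo_tool([
  [0,0,-0.1,0,0,0,1],
  [0,0,-0.1,0,0,0,1],
  [0,0,-0.1,0,0,0,1],
  [0,0,-0.06,0,0,0,1],
  [0,0,-0.028,0,0,0,1],
  [0,0,0,0,0,0,1],
  [0,0,0,0,0,0,0.6],
  [0,0,0,0,0,0,0.4],
  [0,0,0,0,0,0,0.3],
  [0,0,0,0,0,0,0.2],
  [0,0,0,0,0,0,0],
  [0,0,0,0,0,0,0],
  [0,0,0,0,0,0,0],
])

```text
clock: 3.35
position: [632.9, 281.1, 115.6]
ee_rot: [0.985, -0.175, 0.001, -0.001]
contact_force: [0.5, 1.0, 3.6]
gripper_width: 27.0
grasp_force: 63.9
```

Emit:
servo_tool([
  [0,0,0.03,0,0,0,0],
  [0,0,0.1,0,0,0,0],
  [0,0,0.1,0,0,0,0],
  [0,0,0.1,0,0,0,0],
  [-0.02,-0.05,0,0,0,0,0],
  [-0.03,-0.09,0,0,0,0,0],
  [-0.05,-0.145,0,0,0,0,0],
  [-0.05,-0.145,0,0,0,0,0],
  [-0.05,-0.145,0,0,0,0,0],
  [-0.05,-0.145,0,0,0,0,0],
  [-0.05,-0.145,0,0,0,0,0],
  [-0.05,-0.145,0,0,0,0,0],
  [-0.05,-0.145,0,0,0,0,0],
  [-0.05,-0.145,0,0,0,0,0],
  [-0.05,-0.145,0,0,0,0,0],
  [-0.05,-0.145,0,0,0,0,0],
  [-0.04,-0.11,0,0,0,0,0],
  [-0.023,-0.067,0,0,0,0,0],
  [0,0,0,0,0,0,0],
  [0,0,0,0,0,0,0],
])

```text
clock: 5.85
position: [447.0, -249.0, 212.6]
ee_rot: [0.985, -0.175, -0.001, -0.0]
contact_force: [-0.2, 0.9, -3.3]
gripper_width: 27.1
grasp_force: 64.2
```

Emit:
servo_tool([
  [0,0,-0.06,0,0,0,0],
  [0,0,-0.1,0,0,0,0],
  [0,0,-0.1,0,0,0,0],
  [0,0,-0.08,0,0,0,0],
  [0,0,-0.05,0,0,0,0],
  [0,0,-0.02,0,0,0,0],
  [0,0,-0.012,0,0,0,0],
  [0,0,-0.006,0,0,0,0],
  [0,0,-0.004,0,0,0,0],
  [0,0,0,0,0,0,0],
  [0,0,0,0,0,0,0],
])

```text
clock: 7.22
position: [448.6, -249.5, 84.5]
ee_rot: [0.985, -0.175, 0.0, 0.0]
contact_force: [0.0, -0.9, -2.2]
gripper_width: 27.4
grasp_force: 64.2
```

Emit:
servo_tool([
  [0,0,-0.005,0,0,0,0],
  [0,0,-0.005,0,0,0,0],
  [0,0,-0.004,0,0,0,0],
  [0,0,0,0,0,0,0],
])

```text
clock: 7.72
position: [448.3, -249.4, 79.9]
ee_rot: [0.985, -0.175, -0.0, -0.0]
contact_force: [-0.8, -0.9, -2.9]
gripper_width: 26.9
grasp_force: 64.2
```

Emit:
servo_tool([
  [0,0,-0.003,0,0,0,0],
  [0,0,0,0,0,0,0],
])

```text
clock: 7.98
position: [448.6, -249.4, 79.6]
ee_rot: [0.985, -0.175, 0.0, 0.0]
contact_force: [-0.3, 0.5, -0.2]
gripper_width: 27.0
grasp_force: 64.4
```

Emit:
servo_tool([
  [0,0,-0.002,0,0,0,0],
  [0,0,0,0,0,0,0.4],
  [0,0,0,0,0,0,0.6],
  [0,0,0,0,0,0,1],
  [0,0,0,0,0,0,1],
  [0,0,0,0,0,0,1],
  [0,0,0.05,0,0,0,1],
  [0,0,0.1,0,0,0,1],
  [0,0,0.15,0,0,0,1],
  [0,0,0.1,0,0,0,1],
  [0,0,0,0,0,0,1],
  [0,0,0,0,0,0,1],
])

```text
clock: 9.48
position: [448.0, -249.2, 198.7]
ee_rot: [0.985, -0.175, -0.0, -0.0]
contact_force: [-0.7, -0.7, -0.7]
gripper_width: 85.3
grasp_force: 0.0
```

```bash
python3 - <<'E'
from h import *
s=grab('side'); save(s,'s1'); print(arm.read_state()['position'])
E
```

```text
[ 447.7762357  -249.1390615   198.09909891]
```

View pics/s1.png

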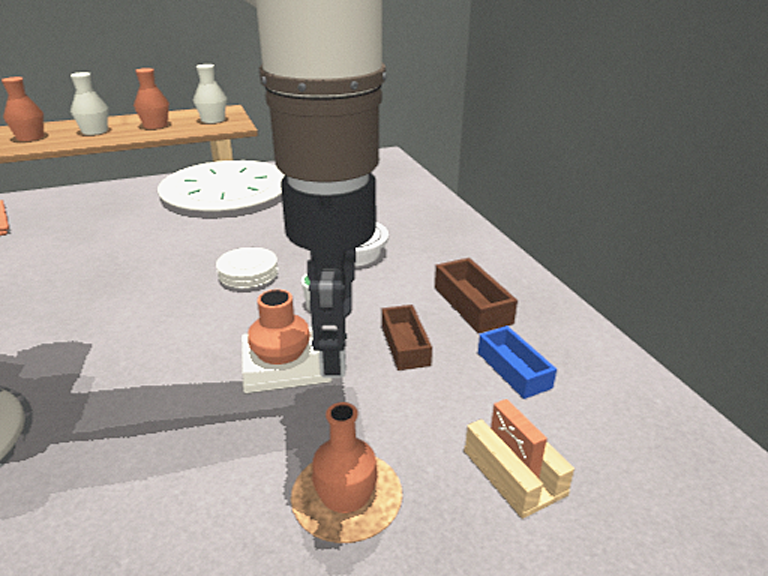

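The vase stands upright in the mat (343,470). Next is the pot.

Emit:
servo_tool([
  [-0.003,0.06,0,0,0,0,1],
  [-0.006,0.14,0,0,0,0,1],
  [-0.01,0.18,0,0,0,0,1],
  [-0.01,0.18,0,0,0,0,1],
  [-0.008,0.18,0,0,0,0,1],
  [-0.006,0.1,0,0,0,0,1],
  [0,0.046,0,0,0,0,1],
  [0,0,0,0,0,0,1],
  [0,0,0,0,0,0,1],
])

```text
clock: 10.65
position: [435.3, 15.8, 198.3]
ee_rot: [0.984, -0.175, -0.0, 0.0]
contact_force: [0.6, 0.1, 0.4]
gripper_width: 85.5
grasp_force: 0.0
```

Emit:
servo_tool([
  [0,0.002,-0.06,0,0,0,1],
  [0,0,-0.12,0,0,0,1],
  [0,0,-0.12,0,0,0,1],
  [0,0,-0.08,0,0,0,1],
  [0,0,-0.04,0,0,0,1],
  [0,0,-0.005,0,0,0,1],
  [0,0,0,0,0,0,1],
  [0,0,0,0,0,0,0.7],
  [0,0,0,0,0,0,0.5],
  [0,0,0,0,0,0,0.3],
  [0,0,0,0,0,0,0],
  [0,0,0,0,0,0,0],
  [0,0,0,0,0,0,0],
])

```text
clock: 12.28
position: [435.9, 17.0, 72.1]
ee_rot: [0.985, -0.175, 0.001, -0.0]
contact_force: [-1.6, 0.3, 5.0]
gripper_width: 47.2
grasp_force: 61.1
```

Emit:
servo_tool([
  [0,0,0.03,0,0,0,0],
  [0,0,0.1,0,0,0,0],
  [0,0,0.1,0,0,0,0],
  [0,0,0.1,0,0,0,0],
  [0.03,0.04,0,0,0,0,0],
  [0.06,0.085,0,0,0,0,0],
  [0.08,0.1125,0,0,0,0,0],
  [0.08,0.1125,0,0,0,0,0],
  [0.08,0.1125,0,0,0,0,0],
  [0.08,0.1125,0,0,0,0,0],
  [0.08,0.1125,0,0,0,0,0],
  [0.08,0.1125,0,0,0,0,0],
  [0.055,0.08,0,0,0,0,0],
  [0.026,0.035,0,0,0,0,0],
  [0,0,0,0,0,0,0],
  [0,0,0,0,0,0,0],
  [0,0,0,0,0,0,0],
])

```text
clock: 14.4
position: [630.4, 290.7, 170.5]
ee_rot: [0.985, -0.175, -0.0, -0.0]
contact_force: [-0.8, 0.3, -2.2]
gripper_width: 46.9
grasp_force: 62.3
```

```bash
python3 - <<'E'
from h import *
print(arm.read_state()['position'])
d=grab('top'); w=pts(d)
print('pot/wheel visible'); save(d,'t1',(90,120,200,220),6)
hsv=cv2.cvtColor(d['image'],cv2.COLOR_RGB2HSV)
# wheel fit on first image: ellipse of outer edge pixels
d0=dict(np.load('top.npz'))
E
```

```text
[630.42524214 290.66139036 170.54697007]
pot/wheel visible
```

Emit:
servo_tool([
  [0.002,0.002,-0.05,0,0,0,0],
  [0,0,-0.08,0,0,0,0],
  [0,0,-0.06,0,0,0,0],
  [0,0,-0.025,0,0,0,0],
  [0,0,-0.01,0,0,0,0],
  [0,0,-0.006,0,0,0,0],
  [0,0,0,0,0,0,0],
  [0,0,0,0,0,0,0],
])

```text
clock: 15.45
position: [631.7, 292.3, 101.4]
ee_rot: [0.985, -0.175, 0.0, -0.0]
contact_force: [-0.5, 0.1, -2.0]
gripper_width: 46.8
grasp_force: 62.3
```

Emit:
servo_tool([
  [0,0,-0.004,0,0,0,0],
  [0,0,-0.004,0,0,0,0],
  [0,0,0,0,0,0,0],
  [0,0,0,0,0,0,0],
])

```text
clock: 15.95
position: [631.5, 292.1, 98.4]
ee_rot: [0.985, -0.175, 0.0, 0.0]
contact_force: [0.2, 0.3, -2.3]
gripper_width: 46.5
grasp_force: 62.3
```

Emit:
servo_tool([
  [0,0,-0.003,0,0,0,0],
  [0,0,-0.003,0,0,0,0],
  [0,0,0,0,0,0,0],
])

```text
clock: 16.32
position: [631.6, 292.1, 97.2]
ee_rot: [0.985, -0.175, 0.0, -0.0]
contact_force: [-0.9, -0.8, 1.4]
gripper_width: 47.1
grasp_force: 62.6
```

Contact. Release, lift, and back to the vase.

Emit:
servo_tool([
  [0,0,0,0,0,0,0.6],
  [0,0,0,0,0,0,0.8],
  [0,0,0,0,0,0,1],
  [0,0,0,0,0,0,1],
  [0,0,0,0,0,0,1],
  [0,0,0.05,0,0,0,1],
  [0,0,0.1,0,0,0,1],
  [0,0,0.15,0,0,0,1],
  [0,0,0.05,0,0,0,1],
  [-0.03,-0.09,0,0,0,0,1],
  [-0.055,-0.16,0,0,0,0,1],
  [-0.055,-0.16,0,0,0,0,1],
  [-0.055,-0.16,0,0,0,0,1],
  [-0.055,-0.16,0,0,0,0,1],
  [-0.055,-0.16,0,0,0,0,1],
  [-0.055,-0.16,0,0,0,0,1],
  [-0.055,-0.16,0,0,0,0,1],
  [-0.055,-0.16,0,0,0,0,1],
])

```text
clock: 18.58
position: [489.6, -120.3, 202.0]
ee_rot: [0.985, -0.175, 0.0, -0.0]
contact_force: [0.2, -0.1, 0.2]
gripper_width: 85.8
grasp_force: 0.0
```

```bash
python3 - <<'E'
from h import *
p=arm.read_state()['position']; print(p, (np.array([448.4,-249.4])-p[:2])/300)
d=grab('top'); save(d,'t2')
w=pts(d)
def circ(name,q):
    c,r=cv2.minEnclosingCircle(q[:,:2].astype(np.float32)); print(name,len(q),np.round(c,1),round(r,1))
q=w[140:220,100:200].reshape(-1,3)
circ('wheel',q[(q[:,2]>32)&(q[:,2]<46)]); circ('pot',q[(q[:,2]>123)&(q[:,2]<137)])
E
```

```text
[ 489.56141917 -120.25647868  201.99974334] [-0.13720473 -0.4304784 ]
wheel 1375 [631.4 290.9] 70.8
pot 338 [630.8 291.3] 24.7
```

View pics/t2.png

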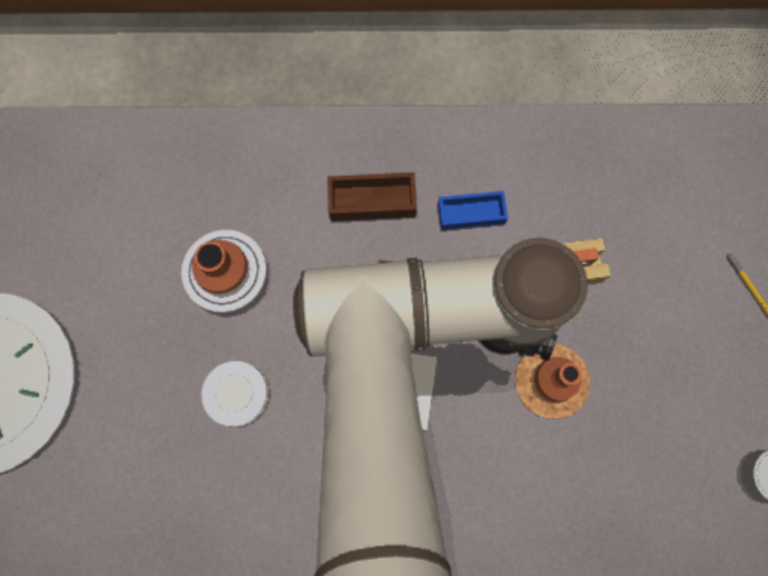

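The pot is centred on the wheel at (212,258) and the vase is still upright on the mat at (570,375). I'm moving to the vase now.

Emit:
servo_tool([
  [-0.047,-0.15,0,0,0,0,1],
  [-0.047,-0.15,0,0,0,0,1],
  [-0.03,-0.09,0,0,0,0,1],
  [-0.013,-0.04,0,0,0,0,1],
  [0,0,-0.06,0,0,0,1],
  [0,0,-0.11,0,0,0,1],
  [0,0,-0.11,0,0,0,1],
  [0,0,-0.08,0,0,0,1],
  [0,0,-0.04,0,0,0,1],
  [0,0,-0.008,0,0,0,1],
  [0,0,0,0,0,0,1],
  [0,0,0,0,0,0,0.6],
  [0,0,0,0,0,0,0.4],
  [0,0,0,0,0,0,0.3],
  [0,0,0,0,0,0,0],
  [0,0,0,0,0,0,0],
  [0,0,0,0,0,0,0],
])

```text
clock: 20.75
position: [449.5, -248.2, 79.7]
ee_rot: [0.985, -0.175, 0.0, 0.0]
contact_force: [-1.5, -2.1, 4.3]
gripper_width: 26.8
grasp_force: 62.4
```

Emit:
servo_tool([
  [0,0,0.03,0,0,0,0],
  [0,0,0.08,0,0,0,0],
  [0,0,0.09,0,0,0,0],
  [-0.002,0.04,0,0,0,0,0],
  [-0.004,0.085,0,0,0,0,0],
  [-0.006,0.13,0,0,0,0,0],
  [-0.006,0.13,0,0,0,0,0],
  [-0.006,0.13,0,0,0,0,0],
  [-0.006,0.13,0,0,0,0,0],
  [-0.004,0.12,0,0,0,0,0],
  [0,0.06,0,0,0,0,0],
  [0,0.03,0,0,0,0,0],
  [0,0,0,0,0,0,0],
  [0,0,0,0,0,0,0],
  [0,0,0,0,0,0,0],
])

```text
clock: 22.62
position: [439.0, 8.0, 139.1]
ee_rot: [0.984, -0.176, -0.0, 0.0]
contact_force: [-0.4, 0.5, -3.1]
gripper_width: 27.0
grasp_force: 63.0
```

Emit:
servo_tool([
  [0,0.001,-0.04,0,0,0,0],
  [0,0,-0.06,0,0,0,0],
  [0,0,-0.03,0,0,0,0],
  [0,0,-0.012,0,0,0,0],
  [0,0,-0.006,0,0,0,0],
  [0,0,-0.004,0,0,0,0],
  [0,0,0,0,0,0,0],
  [0,0,0,0,0,0,0],
])

```text
clock: 23.62
position: [439.3, 9.0, 93.9]
ee_rot: [0.985, -0.175, 0.0, -0.0]
contact_force: [0.6, -0.2, -2.7]
gripper_width: 27.2
grasp_force: 63.0
```

Emit:
servo_tool([
  [0,0,-0.004,0,0,0,0],
  [0,0,-0.003,0,0,0,0],
  [0,0,0,0,0,0,0],
  [0,0,0,0,0,0,0],
])

```text
clock: 24.12
position: [439.1, 8.9, 91.5]
ee_rot: [0.985, -0.175, -0.0, 0.0]
contact_force: [-0.2, 0.3, -2.6]
gripper_width: 27.3
grasp_force: 63.0
```

Emit:
servo_tool([
  [0,0,-0.003,0,0,0,0],
  [0,0,-0.002,0,0,0,0],
  [0,0,0,0,0,0,0],
])

```text
clock: 24.5
position: [439.3, 8.9, 90.6]
ee_rot: [0.985, -0.175, 0.0, -0.0]
contact_force: [-1.1, -1.5, 5.5]
gripper_width: 27.2
grasp_force: 63.5
```

Emit:
servo_tool([
  [0,0,0,0,0,0,0.4],
  [0,0,0,0,0,0,0.6],
  [0,0,0,0,0,0,1],
  [0,0,0,0,0,0,1],
  [0,0,0,0,0,0,1],
  [0,0,0.05,0,0,0,1],
  [0,0,0.12,0,0,0,1],
  [0,0,0.15,0,0,0,1],
  [0,0,0.05,0,0,0,1],
  [0.05,-0.07,0,0,0,-0.0677,1],
  [0.09,-0.13,0,0,0,-0.0677,1],
  [0.09,-0.13,0,0,0,-0.0677,1],
  [0.09,-0.13,0,0,0,-0.0677,1],
  [0.09,-0.13,0,0,0,-0.0677,1],
  [0.09,-0.13,0,0,0,-0.0677,1],
  [0.09,-0.13,0,0,0,-0.0677,1],
  [0.083,-0.118,0,0,0,-0.0681,1],
  [0,0,0,0,0,0,1],
  [0,0,0,0,0,0,1],
])

```text
clock: 26.88
position: [640.5, -281.2, 200.3]
ee_rot: [0.753, -0.658, -0.001, 0.0]
contact_force: [-0.6, 0.2, -0.1]
gripper_width: 85.2
grasp_force: 0.0
```

```bash
python3 - <<'E'
from h import *
from scipy.spatial.transform import Rotation as R
st=arm.read_state(); p=st['position']; y=R.from_quat(st['ee_rot']).apply([0,1,0]); z=R.from_quat(st['ee_rot']).apply([0,0,1])
print(p,np.degrees(np.arctan2(y[1],y[0])),z,(np.array([641,-281.5])-p[:2])/300)
d=grab('top'); w=pts(d); save(d,'t3'); s=grab('side'); save(s,'s3')
def circ(name,q):
    c,r=cv2.minEnclosingCircle(q[:,:2].astype(np.float32)); print(name,len(q),np.round(c,1),round(r,1))
q=w[225:295,230:300].reshape(-1,3); circ('vase',q[(q[:,2]>128)&(q[:,2]<142)])
E
```

```text
[ 640.51786634 -281.16676816  200.30305432] -172.23336423862665 [-1.39042472e-03  6.03539434e-04 -9.99998851e-01] [ 0.00160711 -0.00111077]
vase 175 [439.7   8.7] 16.4
```

View pics/s3.png

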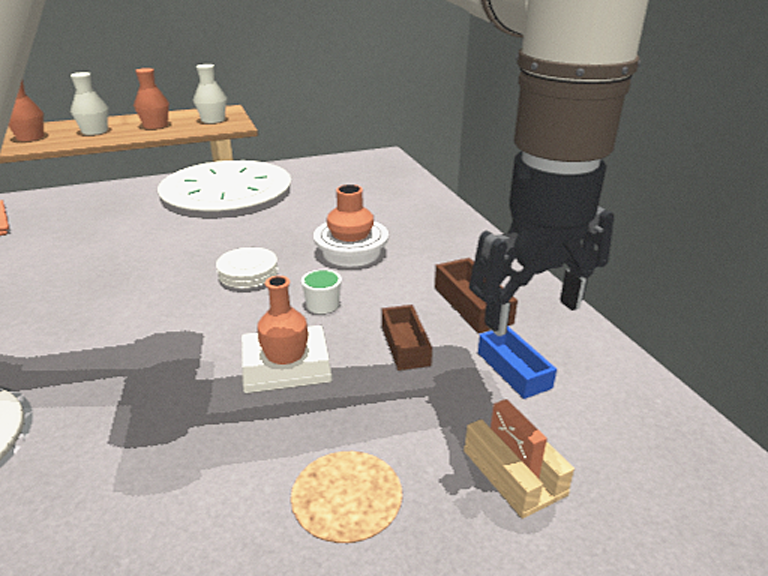

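The pot is on the wheel (350,215) and the vase on the batt (283,330), both upright. The gripper is over the tile. Descending.

Emit:
servo_tool([
  [0.001,-0.001,-0.06,0,0,0,1],
  [0,0,-0.12,0,0,0,1],
  [0,0,-0.13,0,0,0,1],
  [0,0,-0.1,0,0,0,1],
  [0,0,-0.06,0,0,0,1],
  [0,0,-0.034,0,0,0,1],
  [0,0,0,0,0,0,1],
  [0,0,0,0,0,0,0.5],
  [0,0,0,0,0,0,0.35],
  [0,0,0,0,0,0,0.25],
  [0,0,0,0,0,0,0],
  [0,0,0,0,0,0,0],
  [0,0,0,0,0,0,0],
])

```text
clock: 28.6
position: [641.7, -281.9, 50.4]
ee_rot: [0.753, -0.658, 0.0, -0.0]
contact_force: [-0.0, 0.1, 2.7]
gripper_width: 16.9
grasp_force: 59.1
```

Emit:
servo_tool([
  [0,0,0.02,0,0,0,0],
  [0,0,0.04,0,0,0,0],
  [0,0,0.06,0,0,0,0],
  [0,0,0.08,0,0,0,0],
  [0,0,0.1,0,0,0,0],
  [-0.004,0.04,0,0,0,-0.0145,0],
  [-0.008,0.085,0,0,0,-0.0145,0],
  [-0.01,0.12,0,0,0,-0.0145,0],
  [-0.012,0.12,0,0,0,-0.0145,0],
  [-0.012,0.12,0,0,0,-0.0145,0],
  [-0.012,0.12,0,0,0,-0.0145,0],
  [-0.012,0.12,0,0,0,-0.0145,0],
  [-0.008,0.08,0,0,0,-0.0145,0],
  [-0.004,0.05,0,0,0,-0.0145,0],
  [-0.002,0.029,0,0,0,-0.0145,0],
  [0,0,0,0,0,0,0],
  [0,0,0,0,0,0,0],
  [0,0,0,0,0,0,0],
])

```text
clock: 30.85
position: [616.1, -17.1, 140.1]
ee_rot: [-0.65, 0.76, -0.0, 0.0]
contact_force: [-1.5, 0.5, -1.2]
gripper_width: 17.2
grasp_force: 58.9
```

```bash
python3 - <<'E'
from h import *
from scipy.spatial.transform import Rotation as R
st=arm.read_state(); p=st['position']; y=R.from_quat(st['ee_rot']).apply([0,1,0])
print(p,np.degrees(np.arctan2(y[1],y[0])),(np.array([616.1,-16.6])-p[:2])/300)
s=grab('side'); save(s,'s4',(200,130,330,260),4.6)
E
```

```text
[616.13877385 -17.08823062 140.06176885] 171.09560435410452 [-0.00012925  0.00162744]
```

View pics/s4.png

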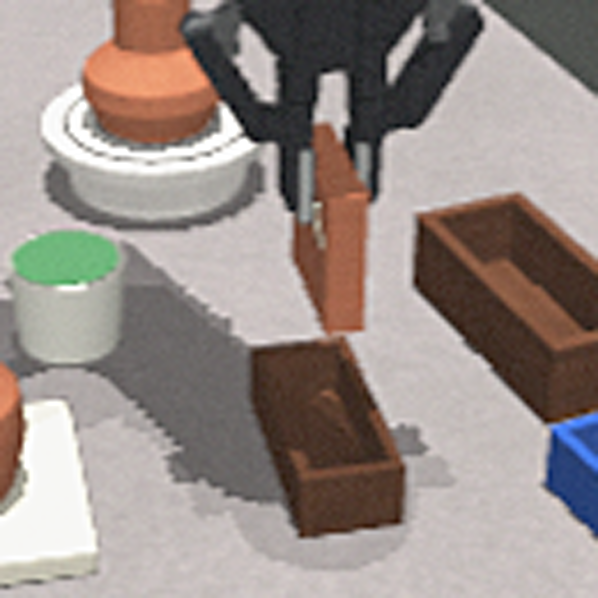

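The tile hangs straight in the gripper (crop ~(330,230)), above and aligned with the small holder (~(330,440)). Lowering.

Emit:
servo_tool([
  [0,0.001,-0.04,0,0,0,0],
  [0,0,-0.08,0,0,0,0],
  [0,0,-0.06,0,0,0,0],
  [0,0,-0.05,0,0,0,0],
  [0,0,-0.035,0,0,0,0],
  [0,0,-0.018,0,0,0,0],
  [0,0,-0.006,0,0,0,0],
  [0,0,0,0,0,0,0],
  [0,0,0,0,0,0,0],
])

```text
clock: 32.02
position: [616.5, -16.2, 53.7]
ee_rot: [-0.65, 0.76, -0.0, 0.0]
contact_force: [-0.1, -0.2, -1.0]
gripper_width: 17.3
grasp_force: 58.9
```

Emit:
servo_tool([
  [0,0,-0.004,0,0,0,0],
  [0,0,-0.004,0,0,0,0],
  [0,0,-0.004,0,0,0,0],
  [0,0,0,0,0,0,0],
  [0,0,0,0,0,0,0],
])

```text
clock: 32.65
position: [616.2, -16.3, 49.5]
ee_rot: [-0.65, 0.76, -0.0, 0.0]
contact_force: [-0.5, 0.3, -2.3]
gripper_width: 17.0
grasp_force: 58.9
```

Emit:
servo_tool([
  [0,0,-0.003,0,0,0,0],
  [0,0,-0.003,0,0,0,0],
  [0,0,0,0,0,0,0],
  [0,0,0,0,0,0,0],
])

```text
clock: 33.15
position: [616.3, -16.3, 48.3]
ee_rot: [-0.65, 0.76, -0.0, 0.0]
contact_force: [-1.8, 0.3, 4.9]
gripper_width: 17.1
grasp_force: 59.7
```

Contact. Release gently and lift away.

Emit:
servo_tool([
  [0,0,0,0,0,0,0.3],
  [0,0,0,0,0,0,0.45],
  [0,0,0,0,0,0,0.6],
  [0,0,0,0,0,0,0.6],
  [0,0,0,0,0,0,0.6],
  [0,0,0.05,0,0,0,0.6],
  [0,0,0.1,0,0,0,0.6],
  [0,0,0.18,0,0,0,1],
  [0,0,0.18,0,0,0,1],
  [0.02,-0.15,0,0,0,0,1],
  [0.02,-0.15,0,0,0,0,1],
  [0.02,-0.15,0,0,0,0,1],
  [0.02,-0.15,0,0,0,0,1],
  [0.02,-0.15,0,0,0,0,1],
  [0.02,-0.15,0,0,0,0,1],
  [0,0,0,0,0,0,1],
  [0,0,0,0,0,0,1],
])

```text
clock: 35.28
position: [652.0, -286.2, 201.3]
ee_rot: [-0.65, 0.76, -0.0, 0.0]
contact_force: [0.1, 0.0, -0.1]
gripper_width: 85.4
grasp_force: 0.0
```

```bash
python3 - <<'E'
from h import *
s=grab('side'); save(s,'s5'); w=pts(s)
q=w[180:250,245:295].reshape(-1,3); q=q[(q[:,2]>68)&(q[:,2]<82)]; print(len(q),cv2.minAreaRect(q[:,:2].astype(np.float32)) if len(q) else 0, q[:,2].mean())
d=grab('top'); w=pts(d)
for n,b,lo,hi in(('sauc',(232,285,127,187),25,40),('tub',(200,237,193,230),42,60)):
    q=w[b[0]:b[1],b[2]:b[3]].reshape(-1,3); q=q[(q[:,2]>lo)&(q[:,2]<hi)]; print(n,cv2.minEnclosingCircle(q[:,:2].astype(np.float32)))
E
```

```text
201 ((613.5692138671875, -16.527088165283203), (72.56977844238281, 20.103899002075195), 80.83506774902344) 75.38264788065896
sauc ((430.836181640625, 267.5468444824219), 52.547088623046875)
tub ((529.9774780273438, 132.7970428466797), 32.12889099121094)
```

View pics/s5.png

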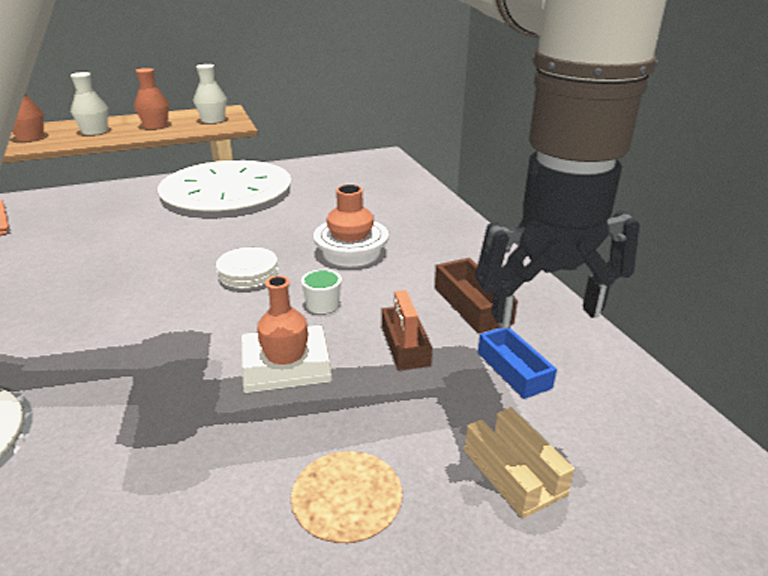

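The tile stands in the small dark holder (405,320), the pot is on the wheel (350,215) and the vase is on the batt (283,330). The saucers and tub haven't moved. Handing in.

```bash
python3 -c "
from bench import arm; print(arm.job_done())"
```

```text
the job is handed in; nothing more can be done
None
```

The job is handed in at about 35 s on the clock: pot in the middle of the wheel, vase in the middle of the batt (each within about 1 mm as measured), tile standing in the small dark holder, and the saucers and glaze tub where they were.

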